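Test the line stop, then hold the key switch over

TASK

Test and re-enable the packing line at its grey control station: press the red mushroom button down until it latches, then twist it clockwise so that it springs back up. After that take the key out of its blue holder, work it fully home in the key switch past the sticky pins, and turn it clockwise a quarter turn against the spring. Finish while still gripping the key and holding it turned and fully home; leave the carton, stapler and glue stick alone.

Things in the scene. Friction and masses are not known exactly. Their poses are not given: they have to be found in the camera images.
- station: grey control box fixed on the bench, 120 (its x) x 210 (its y) x 60 mm high; origin at the centre of its underside, z up. The red stop button stands on its top at +55 mm along its y, the key switch at -55 mm along its y.
- stop_top (a point): centre of the top of the red mushroom head, 104 mm above the bench when up (about 8 mm lower when latched). The head is 40 mm across with straight sides from 6 to 21 mm below this point and free space beneath; the box's top face is 44 mm below it when up (the collar round the stem is 4.5 mm high).
- stop_slide (a joint): how far the mushroom is pressed, in m: 0 up, 0.0095 bottom stop; pressing straight down takes up to about 8 N and past about 0.008 it latches by itself and then rests at about 0.008. Sprung upward.
- stop_head (a joint): twist of the mushroom head in rad about its vertical axis, growing clockwise seen from above, 0 to 1.0 (stop); it starts between 0 and 0.2 and stays where it is left. The latch holds only below about 0.5; turned beyond about 0.65 it is free and the head springs up, once it is let go or lifted.
- key_grip (a point): where to grip the key: near the centre of its red and black bow, 34 (its x) x 10 (its y) mm, reaching from 22 mm below to 20 mm above this point. Below the bow a collar 20 x 9.5 x 4 mm, then a steel blade 14 (x) x 6 (y) x 34 mm with a narrower tip, 60 mm below this point. z up along the key, which stands upright, tip down; a half turn about z makes no difference. 50 g.
- key_tip (a point): middle of the end of the blade, same axes as key_grip
- key_holder: fixed blue block 64 x 64 x 45 mm on a 72 mm black foot, origin at the centre of its underside; the key stands loosely in a 32 mm deep pocket in its middle, its x along the holder's x, its bow wholly above the block (grip point 73 mm above the bench). The holder stands left or right of the station.
- keyhole (a point): centre of the mouth of the key slot in the brass plug's face, 62 mm above the bench; z up; at rest the slot's long side lies along this point's x (fixed to the station). Slot 17 x 8 mm, 32 mm deep, 3 mm chamfer; a steel ring, 29 mm inside and 74 mm outside diameter, rises 2 mm above the face. Fully home, the tip is 32 mm below this point, the grip point 28 mm above it.
- lock_plug (a joint): turn of the plug in rad, growing clockwise from above: -0.06 at rest, stop at 1.6; a spring (up to 0.2 N m) turns it back when let go. Sticky sprung side pins grip the blade from 12 and 20 mm down, a sprung plunger meets the tip 25 mm down: pushing home takes about 5 to 10 N, small to and fro turns help. The plug turns no more than 0.2 until the key is within 1.5 mm of home.
- carton: bystander: loose brown mailer carton 77 x 102 x 63 mm, origin at the centre of its underside
- stapler: bystander: red stapler 135 x 34 x 51 mm
- glue_stick: bystander: standing glue stick, 29 mm across, 92 mm tall, yellow with blue cap

How it is judged:
By the outcome, as a careful person would: the job done as asked, in the order asked, and still so for the second after the job is handed in, while the arm keeps its last pose, push and grip.
It also fails if it takes over 64 s, if anything falls off the work surface, if the arm or the gripper's body presses on something with over 40 N, if the wrist force passes 120 N, or if a joint passes its speed limit or range.

ROBOT

A 6-joint arm with a two-finger parallel gripper is mounted at the origin on a cart in front of the work surface, level with it; the furniture and walls round the work are solid. World frame = base frame: x ahead of the robot, y to its left, z up, the work surface at z = 0. Lengths are in m, angles in rad, forces in N, time in s.
With the tool pointing down it reaches from about 0.35 to 0.975 m from the base axis. Payload 17.4 kg.
Tool frame: the origin (TCP) lies at the very end of the fingers, on their centre line; the grasp point (between the pads) lies 19 mm behind it; z points along the fingers, x is the direction in which the jaws open and shut, and the axes are right-handed (so a half turn about z gives the same grasp; the last joint's range is limited). The gripper opens to 85 mm and grips with 20 to 120 N. Pads are 22 mm wide; open, the fingers measure 114 mm over their backs; the gripper's body (76 mm by 85 mm) begins 54 mm behind the grasp point. The pads swing forward as they close: fully open they stand 13 mm farther back than shut.
Start: joints at [-1.322, 0.116, 1.442, -0, 1.584, -0.038], TCP at [0.191, -0.647, 0.231] pointing down, gripper open.
Joint ranges: [-2.83, 2.83], [-0.83, 2.19], [0.07, 2.5], [-1.14, 4.28], [0.01, 3], [-2.97, 2.97]. Speed limits (rad/s): [1.89, 1.89, 2.22, 3.14, 3.14, 3.14].

INTERFACE

Orientations are given as a rotation vector (axis times angle).
In Python, from plant import r, viewer gives the robot as it stands.
- The arm moves only by the tool send_rows, never from a script. Its arguments are lists of equal length, an entry for each row: "fingers": the finger opening in m, from 0 to 0.0854; "slide": the shift along the tool's x, y, z in m, a list of three; "turn": the turn about the tool's z in rad. In form: {"fingers": [fingers, ...], "slide": [[x, y, z], ...], "turn": [turn, ...]}. A call has 1 to 20 rows; each row shifts and turns the commanded pose from where the row before left it, along the tool's axes as they then stand; what a row does not reach is not made up. A row lasts 1/12 s, in which the tool goes at most 41.7 mm and 7.16 degrees, less where a joint would pass 70% of its speed; a pose out of reach is approached as far as the arm can. A call is refused whole if a number of a shift passes 0.0417 or a number of a turn 0.125, either way. A call with a gripper value outside its range is refused whole. The fingers move at their own pace and stop on an object; the grip force is fixed at half the most. Time passes only in rows, so rows that do not move let the fingers close. It gives the time, the measured TCP pose, the force and the opening at its end, in the units of the state.
- r.get_state(): the state, without advancing time (a new reading comes with each control period).
- viewer.camera(name): name is "scene" or "top" or "wrist"; returns a dict with "image" (400x640x3 uint8, red, green, blue), "range_z" (400x640 float32, m along the optical axis (not along the pixel's ray), 0 where there is no reading), "fov_y" (degrees; the focal length in pixels is half the picture's height over the tangent of half this angle, whatever the lens; pixels are square), "cx", "cy" (the principal point, pixels), "rvec" (rotation vector, rad) and "tvec" (3), from world to camera coordinates, as OpenCV has them. Camera axes: x right, y down, z forward; pixel columns grow to the right and rows downward; lengths in m; the calibration is good to about 2 mm. The wrist camera is an equidistant fisheye: a pixel r from the principal point sees the ray r / f radians off the axis. A picture is of the moment at which its call begins.
- r.job_done(): hands the job in, once; it reports no verdict.
The state is a dict: "clock": time; "joint_positions": joint angles; "qvel": joint speeds; "joint_torque": joint torques, N m; "tcp_pos": TCP position; "tcp_rot": TCP orientation; "ft_force": force on the tool from outside, world axes, zero at the start; "wrist_torque": the same for the moment, N m; "width": finger opening in m.
Only numpy, scipy, OpenCV 4.12 (cv2) and the standard library are available. Lean on these libraries where they do the work, as an engineer would, in place of code of your own. Each camera call takes 0.05 s, during which the arm holds its last target.

## Working session

There is one attempt and no reset: what is moved stays moved. The work goes in short steps, Python scripts to look and compute and a tool call to move; the robot and the scene stay as the last step left them, time stands still between calls to the robot, and variables do not carry over. Pictures are saved under pics/ and viewed, and the job is handed in when it is done.

Besides the shell and the picture viewer there is one more tool, called after "Call:" as name(argument=value, ...), one argument or row to a line, values as JSON. send_rows: Moves the arm, as the interface text tells. Its arguments: {"type":"object","properties":{"fingers":{"type":"array"},"slide":{"type":"array"},"turn":{"type":"array"}},"required":["fingers","slide","turn"]}

```bash
ls; mkdir -p pics; python3 - <<'E'
from plant import r, viewer
import cv2,numpy as np,pickle
print(r.get_state())
for n in ['scene','top','wrist']:
    c=viewer.camera(n); cv2.imwrite(f'pics/{n}0.png',c['image'][...,::-1]); pickle.dump(c,open(f'{n}0.pkl','wb'))
    print(n,{k:c[k] for k in c if k not in('image','range_z')})
E
```

```text
pics
{'clock': 0.0, 'joint_positions': array([-1.32179049e+00,  1.16490440e-01,  1.44229009e+00, -3.67598001e-05,
        1.58397119e+00, -3.78143264e-02]), 'qvel': array([ 8.88182314e-04,  7.29986924e-05,  1.72910272e-03,  7.67364835e-04,
        2.13077392e-03, -1.10236291e-03]), 'joint_torque': array([ 8.26299652e-05, -7.32000446e+01, -6.32491636e+01, -3.48120909e-05,
        6.49060443e-03,  9.41969148e-06]), 'tcp_pos': array([ 0.19088477, -0.64724785,  0.23054375]), 'tcp_rot': array([-2.51556186e+00,  1.88073199e+00,  1.45188845e-03]), 'ft_force': array([ 0.47928591, -0.25177237, -0.24801307]), 'wrist_torque': array([-0.02480134, -0.00615653,  0.04444176]), 'width': 0.08582348417277873}
scene {'fov_y': 49.63533246985432, 'cx': 323.72079678811025, 'cy': 200.83226429802968, 'rvec': array([ 1.00282751, -2.26298865,  1.25621541]), 'tvec': array([0.38966006, 0.34081089, 0.71768289])}
top {'fov_y': 52.419858339474956, 'cx': 315.3165698117381, 'cy': 204.70854566074325, 'rvec': array([ 2.12372371, -2.13595948,  0.18524982]), 'tvec': array([-0.03032937,  0.6070784 ,  1.03923371])}
wrist {'fov_y': 65.70646984690485, 'cx': 322.038762835939, 'cy': 197.49661178941693, 'rvec': array([-2.30119121,  1.72157987,  0.27734076]), 'tvec': array([-0.67328673, -0.04068029,  0.38068251])}
```

View pics/scene0.png

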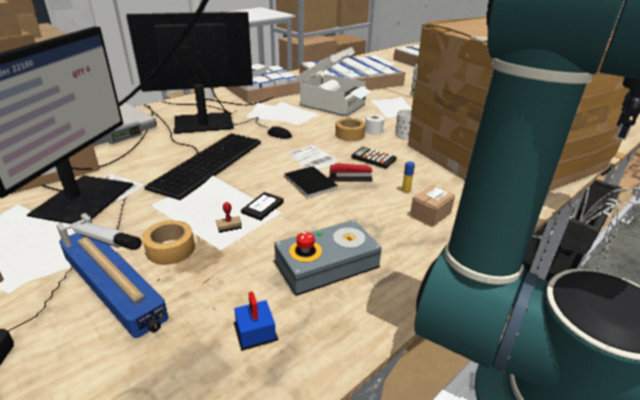

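View pics/top0.png

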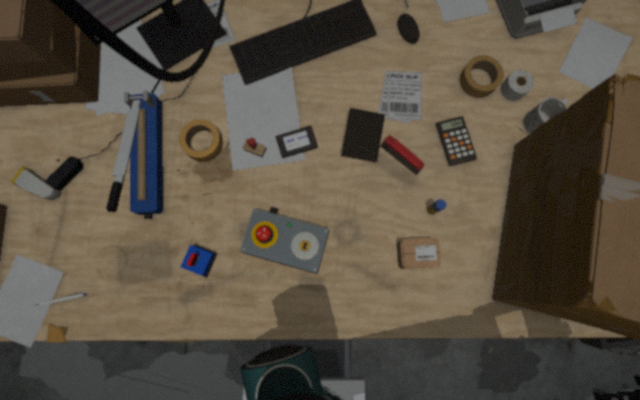

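View pics/wrist0.png

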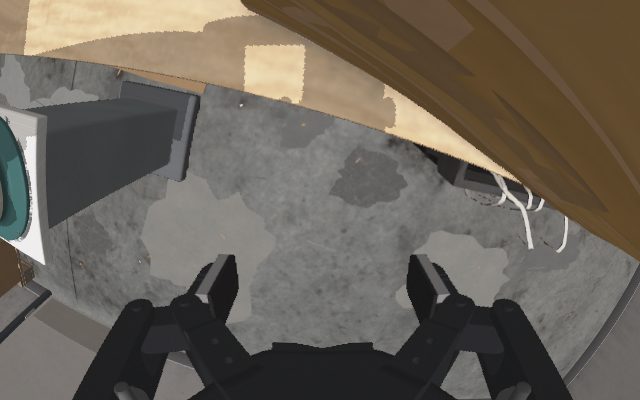

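The top view shows the station near (285,240) with the button at (264,234) and the key switch at (306,246). The holder is at (198,260), to the station's left. In the scene view the button is at (305,242) and the key bow at (253,305). Next I measure them.

```bash
cat > h.py <<'E'
import cv2,numpy as np,pickle
from scipy.spatial.transform import Rotation as R
def K(c):
    f=200/np.tan(np.radians(c['fov_y']/2)); return f
def ray(c,u,v,fish=False):
    f=K(c); x=(np.asarray(u,float)-c['cx'])/f; y=(np.asarray(v,float)-c['cy'])/f
    if fish:
        t=np.hypot(x,y); s=np.where(t>1e-9,np.sin(t)/np.maximum(t,1e-9),1); d=np.stack([x*s,y*s,np.cos(t)],-1)
    else: d=np.stack([x,y,np.ones_like(x)],-1)
    Rm=R.from_rotvec(c['rvec']).as_matrix(); o=-Rm.T@c['tvec']
    return o,d@Rm
def onz(c,u,v,z,fish=False):
    o,d=ray(c,u,v,fish); s=(z-o[2])/d[...,2]; return o+d*s[...,None]
def cloud(c):
    v,u=np.mgrid[0:400,0:640]; o,d=ray(c,u,v); return o+d*c['range_z'][...,None]
def proj(c,p):
    Rm=R.from_rotvec(c['rvec']).as_matrix(); q=Rm@np.asarray(p,float)+c['tvec']; f=K(c); return c['cx']+f*q[0]/q[2],c['cy']+f*q[1]/q[2]
def masks(c):
    h=cv2.cvtColor(c['image'],cv2.COLOR_RGB2HSV); H,S,V=[h[...,i].astype(int) for i in range(3)]
    return dict(red=((H<6)|(H>172))&(S>150)&(V>70),yellow=(H>17)&(H<33)&(S>150)&(V>120),blue=(H>108)&(H<125)&(S>170)&(V>60),H=H,S=S,V=V)
def blob(m,box):
    u0,v0,u1,v1=box; k=np.zeros_like(m); k[v0:v1,u0:u1]=m[v0:v1,u0:u1]; return k
E
python3 - <<'E'
from h import *
c=pickle.load(open('top0.pkl','rb')); s=pickle.load(open('scene0.pkl','rb'))
for n,cc,bb in(('top',c,[(245,215,285,252),(180,245,218,278)]),('scene',s,[(285,225,325,265),(240,285,265,320)])):
    m=masks(cc); P=cloud(cc)
    for b in bb:
        k=blob(m['red'],b); v,u=np.nonzero(k); p=P[k]
        print(n,'red',len(u),u.mean(),v.mean(),(u.min(),u.max(),v.min(),v.max()),'z',np.percentile(p[:,2],[5,50,95]),'med',np.median(p,0))
# station top face from depth
P=cloud(c)
k=blob((abs(P[...,2]-.06)<.006)&(m['S']*0==0),(225,195,345,285)); 
pts=P[k]; print('z',np.median(pts[:,2]),len(pts))
k8=k.astype(np.uint8); n,l,st,ce=cv2.connectedComponentsWithStats(k8); i=1+np.argmax(st[1:,4]); 
pp=onz(c,*np.nonzero(l==i)[::-1],.06)[:,:2].astype(np.float32)
print('rect',cv2.minAreaRect(pp))
for nm,cc,b in(('top',c,(245,215,285,252)),('scene',s,(280,225,330,270))):
    y=blob(masks(cc)['yellow'],b); v,u=np.nonzero(y); q=onz(cc,u,v,.0605); e=cv2.minAreaRect(q[:,:2].astype(np.float32)); print(nm,'yellow',e)
# holder
bl=blob(masks(c)['blue'],(175,240,222,282)); v,u=np.nonzero(bl|blob(masks(c)['red'],(175,240,222,282)))
print('holder',cv2.minAreaRect(onz(c,u,v,.045)[:,:2].astype(np.float32)))
a=cv2.resize(c['image'][190:290,170:345],None,fx=4.5,fy=4.5,interpolation=cv2.INTER_CUBIC)
cv2.imwrite('pics/tz.png',a[...,::-1])
a=cv2.resize(s['image'][215:355,225:390],None,fx=4.2,fy=4.2,interpolation=cv2.INTER_CUBIC)
cv2.imwrite('pics/sz.png',a[...,::-1])
E
```

```text
top red 143 263.53846153846155 233.76923076923077 (np.int64(257), np.int64(270), np.int64(227), np.int64(241)) z [0.09543512 0.10040225 0.10396476] med [0.52388569 0.09899348 0.10040225]
top red 37 190.9189189189189 259.2432432432432 (np.int64(188), np.int64(194), np.int64(254), np.int64(264)) z [0.08800671 0.09093986 0.09391205] med [0.46229918 0.28216953 0.09093986]
scene red 219 305.07762557077626 240.8082191780822 (np.int64(297), np.int64(313), np.int64(232), np.int64(248)) z [0.08417816 0.10003514 0.10515373] med [0.51710059 0.10833552 0.10003514]
scene red 133 252.93984962406014 304.6466165413534 (np.int64(249), np.int64(256), np.int64(292), np.int64(318)) z [0.05925545 0.08953823 0.0947152 ] med [0.44958325 0.28867993 0.08953823]
z 0.0593660510010241 3348
rect ((0.5129013061523438, 0.04777119308710098), (0.20960210263729095, 0.11980868130922318), 74.19403076171875)
top yellow ((0.5267974734306335, 0.10068725049495697), (0.06623478978872299, 0.0660710409283638), 89.67219543457031)
scene yellow ((0.5246242880821228, 0.10058809071779251), (0.0682993158698082, 0.06167875602841377), 48.82175827026367)
holder ((0.4632487893104553, 0.28019896149635315), (0.06268080323934555, 0.061513204127550125), 68.25752258300781)
```

```bash
sleep 0
```

```text
(no output)
```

View pics/tz.png

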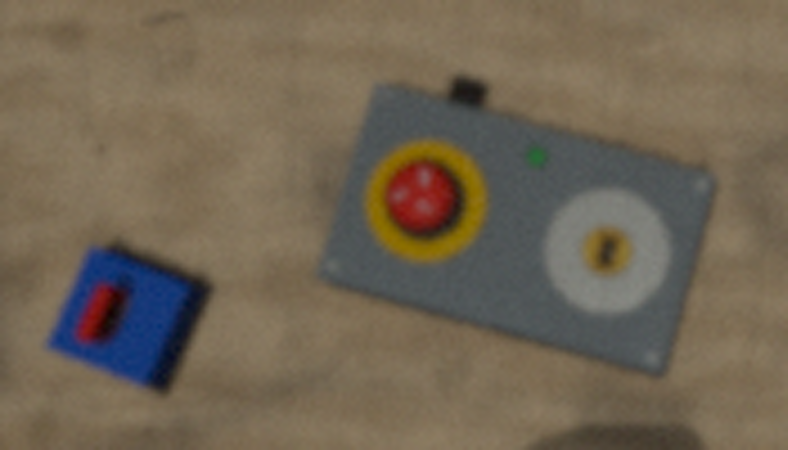

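View pics/sz.png

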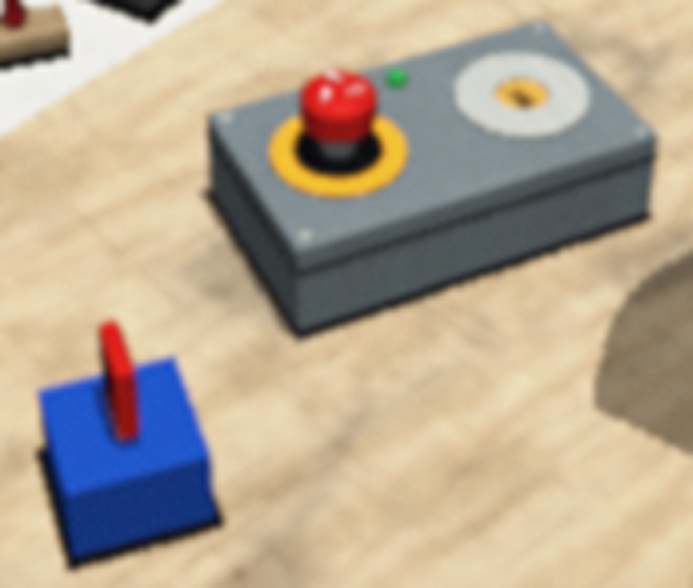

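```bash
python3 - <<'E'
from h import *
rv=[-2.51556186e+00,  1.88073199e+00,  1.45188845e-03]
M=R.from_rotvec(rv).as_matrix(); print(M.round(4)); print('tool x yaw deg',np.degrees(np.arctan2(M[1,0],M[0,0])))
c=pickle.load(open('top0.pkl','rb')); P=cloud(c)
for u,v in [(500,300),(520,150),(610,80),(600,200),(560,300),(590,330),(505,220),(515,180)]: print(u,v,P[v,u].round(3), c['range_z'][v,u])
k=(P[...,2]>.1)&(c['range_z']>0); k[:, :420]=0
q=P[k]; print(len(q), np.percentile(q,[0,1,5,50,95,99],axis=0).round(3))
s=pickle.load(open('scene0.pkl','rb'));P=cloud(s); k=(P[...,2]>.1)&(s['range_z']>0); k[:,:400]=0;k[:,480:]=0;q=P[k];print(q[:, :].min(0),q.max(0)); 
for u,v in[(415,150),(425,30),(460,180),(440,100)]: print(P[v,u])
E
```

```text
[[ 2.829e-01 -9.591e-01 -3.000e-04]
 [-9.591e-01 -2.829e-01  1.100e-03]
 [-1.200e-03 -0.000e+00 -1.000e+00]]
tool x yaw deg -73.56644153043993
500 300 [ 0.355 -0.507  0.057] 1.0449109
520 150 [ 0.754 -0.593  0.062] 1.1084478
610 80 [ 0.783 -0.598  0.405] 0.7757263
600 200 [ 0.55  -0.547  0.409] 0.7317248
560 300 [ 0.37  -0.504  0.327] 0.78161037
590 330 [ 0.271 -0.77  -0.005] 1.0912725
505 220 [ 0.566 -0.552  0.026] 1.1113982
515 180 [ 0.67  -0.572  0.062] 1.0945427
27737 [[ 0.17  -0.749  0.1  ]
 [ 0.196 -0.647  0.108]
 [ 0.338 -0.619  0.147]
 [ 0.53  -0.557  0.363]
 [ 0.76  -0.506  0.415]
 [ 0.785 -0.502  0.418]]
[ 0.10941287 -3.19251304  0.10002731] [2.46262416 0.14227714 0.43767032]
[ 0.74737336 -0.60252529  0.00379366]
[ 0.77473492 -0.59934291  0.40002379]
[ 0.52638388 -0.54011794  0.00176187]
[ 0.66157058 -0.56668638  0.21708408]
```

Call:
send_rows(
  fingers=[0.085,0.085,0.085,0.085,0.085,0.085,0.085,0.085,0.085,0.085,0.085,0.085,0.085,0.085,0.085,0.085,0.085,0.085,0.085,0.085],
  slide=[
    [-0.026,-0.0222,0],
    [-0.026,-0.0222,0],
    [-0.026,-0.0222,0],
    [-0.026,-0.0222,0],
    [-0.026,-0.0222,0],
    [-0.026,-0.0222,0],
    [-0.026,-0.0222,0],
    [-0.026,-0.0222,0],
    [-0.026,-0.0222,0],
    [-0.026,-0.0222,0],
    [-0.026,-0.0222,0],
    [-0.026,-0.0222,0],
    [-0.026,-0.0222,0],
    [-0.026,-0.0222,0],
    [-0.026,-0.0222,0],
    [-0.026,-0.0222,0],
    [-0.026,-0.0222,0],
    [-0.026,-0.0222,0],
    [-0.026,-0.0222,0],
    [-0.026,-0.0222,0],
  ],
  turn=[0,0,0,0,0,0,0,0,0,0,0,0,0,0,0,0,0,0,0,0],
)

```text
clock: 1.82
tcp_pos: [0.4699, -0.0213, 0.2313]
tcp_rot: [-2.516, 1.881, -0.0]
ft_force: [0.2, -1.4, 0.8]
width: 0.0853
```

Call:
send_rows(
  fingers=[0.085,0.085,0.085,0.085,0.085,0.085,0.085,0.085,0.085,0.085,0.085,0.085,0.085,0.085,0.085,0.085,0.085,0.085,0.085,0.085],
  slide=[
    [0,0,0],
    [0,0,0],
    [0,0,0],
    [0,0,0],
    [0,0,0],
    [0,0,0],
    [0,0,0],
    [0,0,0],
    [0,0,0],
    [0,0,0],
    [0,0,0],
    [0,0,0],
    [0,0,0],
    [0,0,0],
    [0,0,0],
    [0,0,0],
    [0,0,0],
    [0,0,0],
    [0,0,0],
    [0,0,0],
  ],
  turn=[-0.12,-0.124,-0.124,-0.124,-0.124,-0.124,-0.124,-0.124,-0.124,-0.124,-0.124,-0.124,-0.124,-0.124,-0.124,-0.124,-0.124,-0.124,-0.124,-0.124],
)

```text
clock: 3.48
tcp_pos: [0.4696, -0.0231, 0.2311]
tcp_rot: [-2.594, -1.771, 0.0]
ft_force: [0.5, 0.8, -0.1]
width: 0.0851
```

```bash
cat > look.py <<'E'
from plant import r, viewer
from h import *
import sys
tag=sys.argv[1]; s=r.get_state(); 
M=R.from_rotvec(s['tcp_rot']).as_matrix()
print('t',s['clock'],'tcp',s['tcp_pos'].round(4),'yaw',np.degrees(np.arctan2(M[1,0],M[0,0])).round(2),'tilt',M[2].round(4),'F',s['ft_force'].round(2),'T',s['wrist_torque'].round(3),'w',s['width'].round(4),'q6',s['joint_positions'][5].round(3))
for n in sys.argv[2:]:
    c=viewer.camera(n); cv2.imwrite(f'pics/{n}{tag}.png',c['image'][...,::-1]); pickle.dump(c,open(f'{n}{tag}.pkl','wb'))
E
python3 look.py 1 wrist
```

```text
Traceback (most recent call last):
  File "look.py", line 6, in <module>
    print('t',s['clock'],'tcp',s['tcp_pos'].round(4),'yaw',np.degrees(np.arctan2(M[1,0],M[0,0])).round(2),'tilt',M[2].round(4),'F',s['ft_force'].round(2),'T',s['wrist_torque'].round(3),'w',s['width'].round(4),'q6',s['joint_positions'][5].round(3))
                                                                                                                                                                                             ^^^^^^^^^^^^^^^^
AttributeError: 'float' object has no attribute 'round'
```

```bash
sed -i "s/s\['width'\].round(4)/round(s['width'],4)/" look.py; python3 look.py 1 wrist
```

```text
t 3.4833 tcp [ 0.4696 -0.0231  0.2311] yaw 68.65 tilt [-1.e-04 -3.e-04 -1.e+00] F [ 0.52  0.76 -0.12] T [-0.063 -0.016 -0.025] w 0.0851 q6 -1.301
```

View pics/wrist1.png

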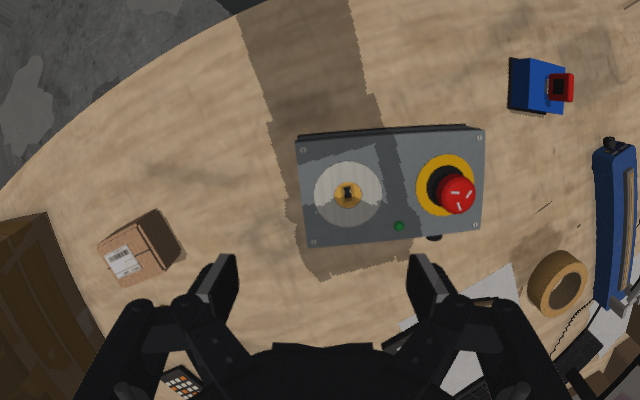

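The wrist view shows the steel ring and plug at (347,193), the yellow collar at (446,184), the red head at (457,194) and the holder with the key at (540,86). I'll measure these with fisheye rays.

```bash
python3 - <<'E'
from h import *
c=pickle.load(open('wrist1.pkl','rb')); m=masks(c)
def circ(k,z,n):
    v,u=np.nonzero(k); q=onz(c,u,v,z,True)[:,:2].astype(np.float32); hull=cv2.convexHull(q); e=cv2.fitEllipse(hull); print(n,len(u),'ellipse',np.round(e[0],4),np.round(e[1],4))
circ(blob(m['yellow'],(410,150,480,220)),.0605,'yellow')
# steel ring: bright low-sat
k=blob((m['S']<40)&(m['V']>135),(305,155,392,232)); circ(k,.0635,'ring')
k=blob((m['S']>90)&(m['V']>90)&(m['H']>12)&(m['H']<30),(330,178,365,210)); circ(k,.062,'brass')
k=blob(m['V']<60,(338,183,358,203)); v,u=np.nonzero(k); q=onz(c,u,v,.061,True)[:,:2]; print('slot dark',len(u),q.mean(0),cv2.minAreaRect(q.astype(np.float32)))
k=blob(m['red'],(435,170,485,220)); v,u=np.nonzero(k); print('red cen',u.mean(),v.mean(), onz(c,u,v,.095,True).mean(0), cv2.minAreaRect(onz(c,u,v,.095,True)[:,:2].astype(np.float32)))
k=blob(m['red'],(535,60,585,115)); v,u=np.nonzero(k);q=onz(c,u,v,.093,True)[:,:2]; print('key top',len(u),q.mean(0),cv2.minAreaRect(q.astype(np.float32)))
# box corners top: gray LED etc
for n,uv in dict(a=(303,143),b=(480,134),c=(475,229),d=(308,246)).items(): print(n,onz(c,*map(np.array,uv),.06,True).round(4))
a=cv2.resize(c['image'][120:255,290:495],None,fx=3.9,fy=3.9,interpolation=cv2.INTER_CUBIC); cv2.imwrite('pics/w1z.png',a[...,::-1])
a=cv2.resize(c['image'][40:130,490:600],None,fx=6,fy=6,interpolation=cv2.INTER_CUBIC); cv2.imwrite('pics/w1k.png',a[...,::-1])
E
```

```text
yellow 1167 ellipse [0.5272 0.1026] [0.0705 0.0714]
ring 1762 ellipse [ 0.4932 -0.0026] [0.0644 0.0712]
brass 452 ellipse [ 0.4967 -0.0036] [0.0286 0.0287]
slot dark 63 [ 0.49447505 -0.00362598] ((0.4944969713687897, -0.0034509599208831787), (0.0057678017765283585, 0.012573964893817902), 75.9290542602539)
red cen 456.32544378698225 192.93392504930966 [0.52480143 0.10180437 0.095     ] ((0.5256481170654297, 0.10305988788604736), (0.038054898381233215, 0.04314979538321495), 78.52125549316406)
key top 176 [0.46030404 0.28183052] ((0.46089646220207214, 0.2807915210723877), (0.013490400277078152, 0.03459371626377106), 62.916568756103516)
a [ 0.4288 -0.0272  0.06  ]
b [0.4853 0.1594 0.06  ]
c [0.5956 0.1277 0.06  ]
d [ 0.5387 -0.0665  0.06  ]
```

View pics/w1z.png

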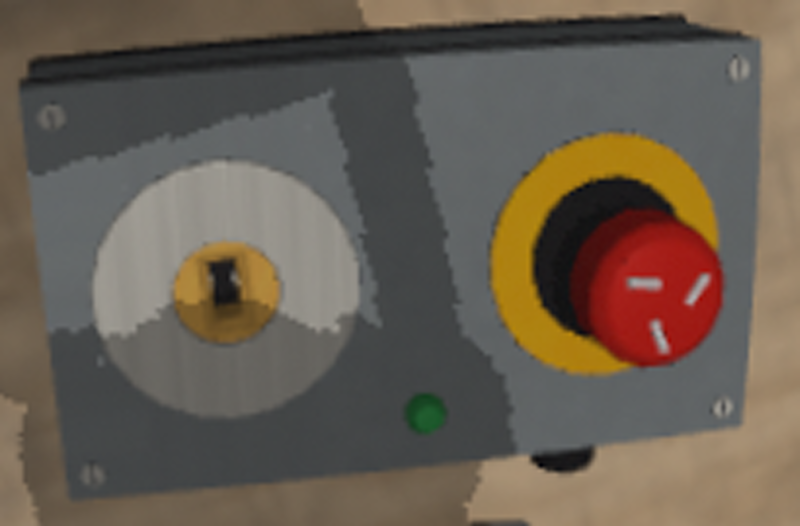

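View pics/w1k.png

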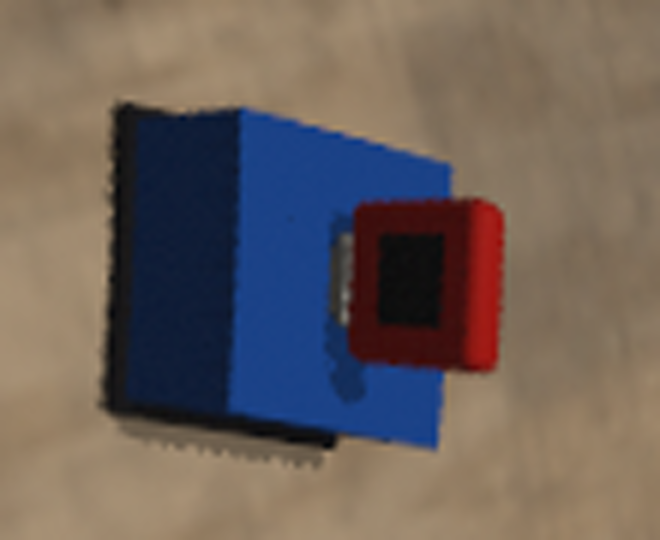

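Call:
send_rows(
  fingers=[0.085,0.085,0.085,0.085,0.085,0.085,0.085,0.085,0.085,0.085,0.085,0.085],
  slide=[
    [0,0,0],
    [0.034,0.0053,0],
    [0.034,0.0053,0],
    [0.034,0.0053,0],
    [0.034,0.0053,0],
    [0,0,0.03],
    [0,0,0.03],
    [0,0,0.03],
    [0,0,0.03],
    [0,0,0.02],
    [0,0,0.01],
    [0,0,0],
  ],
  turn=[-0.097,0,0,0,0,0,0,0,0,0,0,0],
)

```text
clock: 4.53
tcp_pos: [0.5269, 0.1015, 0.0791]
tcp_rot: [-2.512, -1.884, 0.005]
ft_force: [-0.2, -0.8, -0.1]
width: 0.0851
```

```bash
python3 look.py 2 wrist scene
```

```text
t 4.5333 tcp [0.5269 0.1015 0.0791] yaw 73.74 tilt [-0.0014 -0.0031 -1.    ] F [-0.22 -0.84 -0.14] T [ 0.007 -0.017  0.006] w 0.0851 q6 -1.144
```

View pics/wrist2.png

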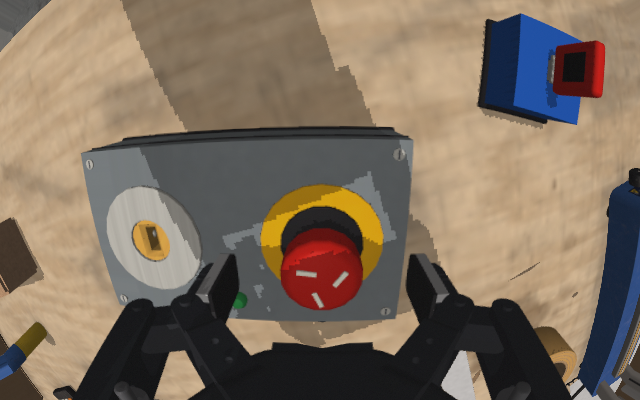

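View pics/scene2.png

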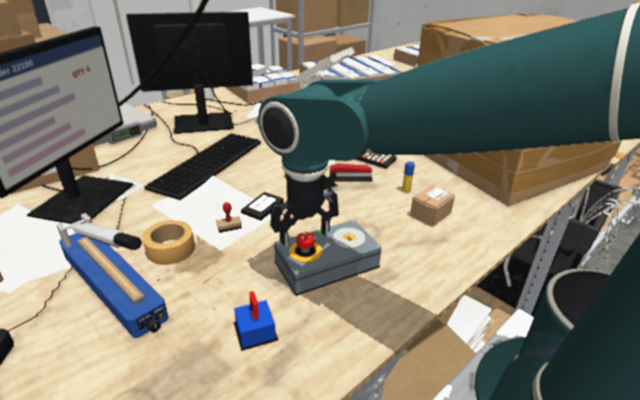

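Call:
send_rows(
  fingers=[0.05,0.035,0.03,0.03,0.03,0.03,0.03,0.03],
  slide=[
    [0,0,0.003],
    [0,0,0],
    [0,0,0],
    [0,0,0],
    [0,0,0],
    [0,0,0],
    [0,0,0],
    [0,0,0],
  ],
  turn=[0,0,0,0,0,0,0,0],
)

```text
clock: 5.3
tcp_pos: [0.528, 0.1013, 0.0786]
tcp_rot: [2.511, 1.887, -0.0]
ft_force: [-0.5, -5.4, 0.7]
width: 0.0373
```

```bash
python3 look.py 3 wrist
```

```text
t 5.3 tcp [0.528  0.1013 0.0786] yaw 73.84 tilt [-4.e-04  5.e-04 -1.e+00] F [-0.48 -5.38  0.7 ] T [-0.672  0.038  0.042] w 0.0373 q6 -1.146
```

View pics/wrist3.png

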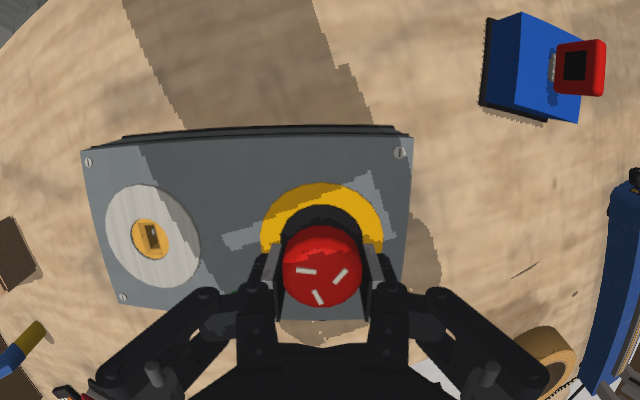

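The head is gripped between the pads at (322,265). Now I press.

Call:
send_rows(
  fingers=[0.03,0.03,0.03,0.03,0.03],
  slide=[
    [0,0,0.002],
    [0,0,0.002],
    [0,0,0.002],
    [0,0,0.001],
    [0,0,0],
  ],
  turn=[0,0,0,0,0],
)

```text
clock: 5.77
tcp_pos: [0.5281, 0.1013, 0.0716]
tcp_rot: [2.511, 1.887, 0.0]
ft_force: [-1.6, -5.9, 3.7]
width: 0.0375
```

Call:
send_rows(
  fingers=[0.03,0.03,0.03,0.03],
  slide=[
    [0,0,0.001],
    [0,0,0.001],
    [0,0,0.0005],
    [0,0,0],
  ],
  turn=[0,0,0,0],
)

```text
clock: 6.1
tcp_pos: [0.5283, 0.1013, 0.0703]
tcp_rot: [2.511, 1.887, 0.001]
ft_force: [-6.3, -6.4, 14.0]
width: 0.0375
```

Call:
send_rows(
  fingers=[0.03,0.03,0.085,0.085,0.085,0.085,0.085],
  slide=[
    [0,0,-0.0015],
    [0,0,0],
    [0,0,0],
    [0,0,0],
    [0,0,0],
    [0,0,0],
    [0,0,0],
  ],
  turn=[0,0,0,0,0,0,0],
)

```text
clock: 6.68
tcp_pos: [0.5279, 0.1018, 0.0703]
tcp_rot: [-2.511, -1.887, -0.0]
ft_force: [0.8, -1.0, -0.1]
width: 0.0848
```

```bash
python3 look.py 4 wrist scene; python3 - <<'E'
from h import *
a=[cv2.resize(pickle.load(open(f,'rb'))['image'][215:300,265:390],None,fx=3,fy=3,interpolation=cv2.INTER_CUBIC) for f in('scene2.pkl','scene4.pkl')]
b=[pickle.load(open(f,'rb'))['image'][160:330,210:430][:, :] for f in('wrist2.pkl','wrist4.pkl')]
b=[cv2.resize(x,(375,290)) for x in b]
cv2.imwrite('pics/cmp4.png',np.vstack([np.hstack(a),np.hstack(b)])[...,::-1])
E
```

```text
t 6.6833 tcp [0.5279 0.1018 0.0703] yaw 73.86 tilt [ 1.e-04 -1.e-04 -1.e+00] F [ 0.81 -1.   -0.09] T [-0.003  0.03  -0.029] w 0.0848 q6 -1.146
```

View pics/cmp4.png

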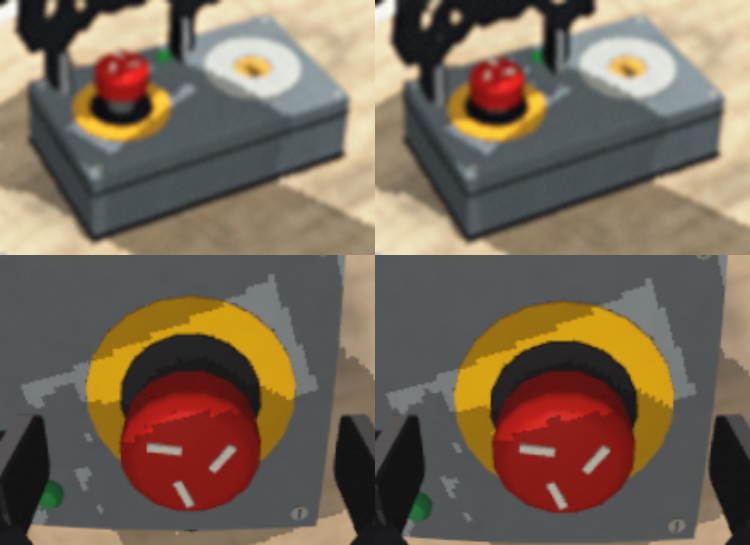

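Bottom right of the comparison: the head sits lower and no stem shows, so it is latched. I'll regrip and twist clockwise.

Call:
send_rows(
  fingers=[0.05,0.035,0.03,0.03,0.03,0.03,0.03,0.03,0.03,0.03,0.03,0.03,0.03,0.03,0.03,0.03,0.03],
  slide=[
    [0,0,0],
    [0,0,0],
    [0,0,0],
    [0,0,0],
    [0,0,0],
    [0,0,0],
    [0,0,0],
    [0,0,0],
    [0,0,0],
    [0,0,0],
    [0,0,0],
    [0,0,0],
    [0,0,0],
    [0,0,0],
    [0,0,0],
    [0,0,0],
    [0,0,0],
  ],
  turn=[0,0,0,0,0,0,0,0.1,0.1,0.1,0.1,0.1,0.1,0.1,0.1,0.05,0],
)

```text
clock: 8.2
tcp_pos: [0.5277, 0.101, 0.0705]
tcp_rot: [3.066, 0.679, -0.001]
ft_force: [-4.1, -7.7, 4.1]
width: 0.0376
```

```bash
python3 look.py 5 wrist; 
```

```text
t 8.2 tcp [0.5277 0.101  0.0705] yaw 24.98 tilt [-0.0011  0.0012 -1.    ] F [-4.14 -7.74  4.06] T [-1.166  0.569  0.913] w 0.0376 q6 -0.293
```

View pics/wrist5.png

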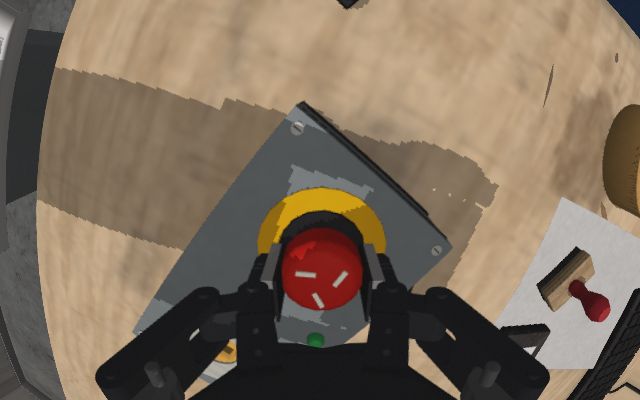

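The marks on the head kept their place relative to the jaws, so the head turned the full 0.85 rad. I'll release and check that it springs up.

Call:
send_rows(
  fingers=[0.085,0.085,0.085,0.085,0.085,0.085],
  slide=[
    [0,0,0],
    [0,0,0],
    [0,0,0],
    [0,0,0],
    [0,0,0],
    [0,0,0],
  ],
  turn=[0,0,0,0,0,0],
)

```text
clock: 8.75
tcp_pos: [0.5279, 0.1017, 0.0703]
tcp_rot: [-3.066, -0.684, -0.0]
ft_force: [0.5, -0.3, -0.5]
width: 0.085
```

```bash
python3 look.py 6 wrist scene; python3 - <<'E'
from h import *
a=[cv2.resize(pickle.load(open(f,'rb'))['image'][215:300,265:390],None,fx=3,fy=3,interpolation=cv2.INTER_CUBIC) for f in('scene4.pkl','scene6.pkl')]
b=[pickle.load(open(f,'rb'))['image'][160:330,210:430][:, :] for f in('wrist4.pkl','wrist6.pkl')]
b=[cv2.resize(x,(375,290)) for x in b]
cv2.imwrite('pics/cmp6.png',np.vstack([np.hstack(a),np.hstack(b)])[...,::-1])
E
```

```text
t 8.75 tcp [0.5279 0.1017 0.0703] yaw 25.16 tilt [ 0.e+00 -1.e-04 -1.e+00] F [ 0.46 -0.33 -0.55] T [-0.018 -0.033  0.016] w 0.085 q6 -0.296
```

View pics/cmp6.png

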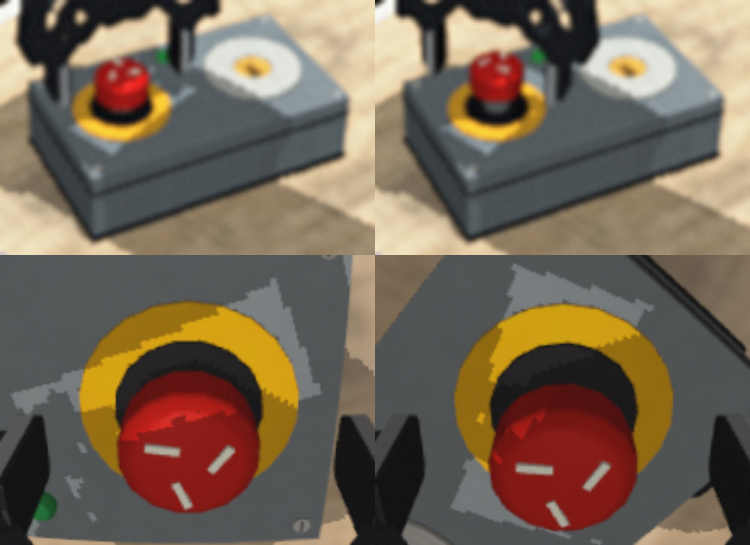

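The stem is visible again on the right, so the button has sprung up. I'll lift away and approach the key.

Call:
send_rows(
  fingers=[0.085,0.085,0.085,0.085,0.085,0.085,0.085,0.085,0.085,0.085,0.085,0.085,0.085],
  slide=[
    [0,0,-0.02],
    [0,0,-0.03],
    [0,0,-0.03],
    [0,0,-0.03],
    [0,0,-0.02],
    [0,0,0],
    [0,0,0],
    [0,0,0],
    [0.035,-0.02,0],
    [0.035,-0.02,0],
    [0.035,-0.02,0],
    [0.036,-0.02,0],
    [0,0,0],
  ],
  turn=[0,0,-0.125,-0.125,-0.125,-0.125,-0.125,-0.125,0,0,0,0,0],
)

```text
clock: 9.93
tcp_pos: [0.5048, 0.2676, 0.2001]
tcp_rot: [-2.598, -1.764, -0.0]
ft_force: [0.1, -0.3, 0.2]
width: 0.0849
```

```bash
python3 look.py 7 wrist
```

```text
t 9.9333 tcp [0.5048 0.2676 0.2001] yaw 68.35 tilt [ 0.0011 -0.0011 -1.    ] F [ 0.12 -0.26  0.17] T [-0.03   0.044  0.04 ] w 0.0849 q6 -0.751
```

View pics/wrist7.png

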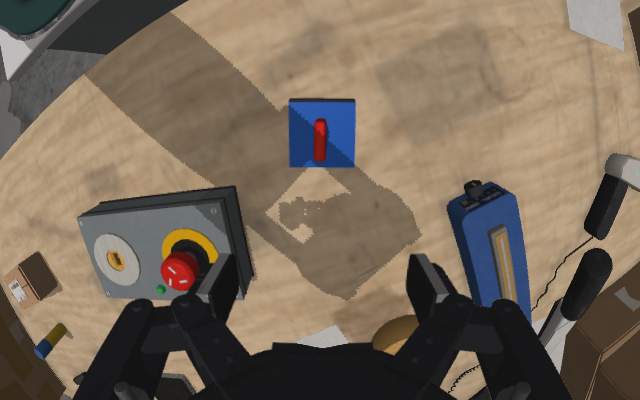

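The key bow is at (320,140), over the holder at (322,133) and in line with the tool. I'll measure it.

```bash
python3 - <<'E'
from h import *
c=pickle.load(open('wrist7.pkl','rb')); m=masks(c)
bx=(280,90,365,175)
k=blob(m['red'],bx); v,u=np.nonzero(k); print('px',u.min(),u.max(),v.min(),v.max())
for z in(.093,.073): q=onz(c,u,v,z,True)[:,:2]; print('key',z,cv2.minAreaRect(q.astype(np.float32)))
k=blob(m['blue'],bx)|k; v,u=np.nonzero(k); q=onz(c,u,v,.045,True)[:,:2]; print('holder',cv2.minAreaRect(q.astype(np.float32)))
a=cv2.resize(c['image'][90:180,275:370],None,fx=6,fy=6,interpolation=cv2.INTER_CUBIC); cv2.imwrite('pics/w7k.png',a[...,::-1])
E
```

```text
px 314 325 119 160
key 0.093 ((0.45943865180015564, 0.28449928760528564), (0.009013846516609192, 0.03379249572753906), 68.02043914794922)
key 0.073 ((0.4618226885795593, 0.28339090943336487), (0.009733876213431358, 0.036491815000772476), 68.02040100097656)
holder ((0.4609241187572479, 0.28561413288116455), (0.06299241632223129, 0.06297602504491806), 68.2704849243164)
```

View pics/w7k.png

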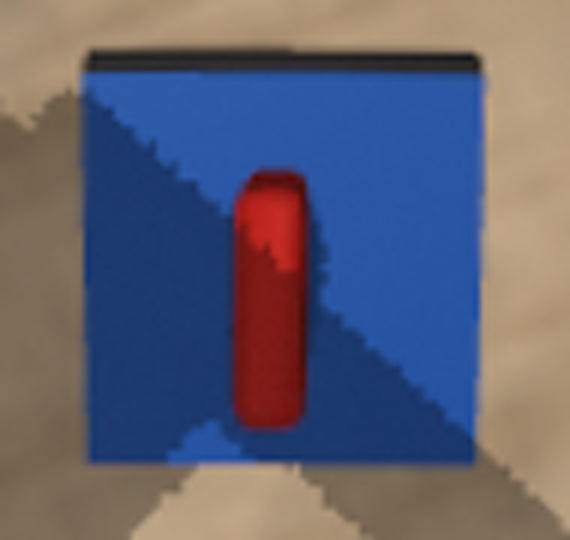

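Call:
send_rows(
  fingers=[0.085,0.085,0.085,0.085,0.085,0.085,0.085,0.085],
  slide=[
    [-0.001,-0.024,0],
    [-0.001,-0.0235,0],
    [0,0,0.03],
    [0,0,0.03],
    [0,0,0.03],
    [0,0,0.03],
    [0,0,0.014],
    [0,0,0],
  ],
  turn=[0,0,0,0,0,0,0,0],
)

```text
clock: 10.65
tcp_pos: [0.46, 0.2766, 0.0627]
tcp_rot: [-2.603, -1.759, 0.008]
ft_force: [-0.8, 0.1, -0.4]
width: 0.0848
```

```bash
python3 look.py 8 wrist
```

```text
t 10.65 tcp [0.46   0.2766 0.0627] yaw 68.09 tilt [-0.0041 -0.0032 -1.    ] F [-0.79  0.13 -0.41] T [-0.008  0.019  0.034] w 0.0848 q6 -0.694
```

View pics/wrist8.png

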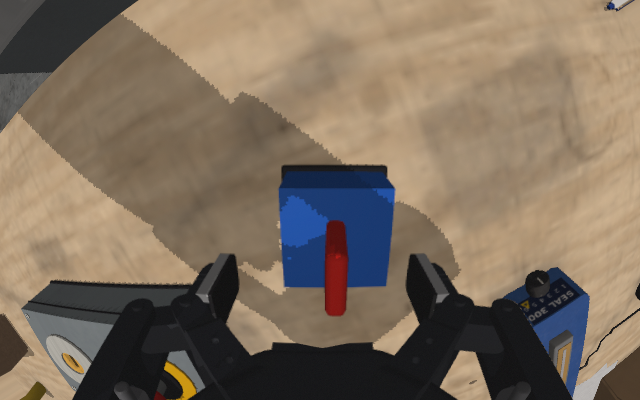

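```bash
python3 - <<'E'
from h import *
from plant import r
c=pickle.load(open('wrist8.pkl','rb')); m=masks(c)
k=blob(m['red'],(300,200,370,330)); k[:,:]&=True; v,u=np.nonzero(k); print(u.min(),u.max(),v.min(),v.max())
print(cv2.minAreaRect(onz(c,u,v,.093,True)[:,:2].astype(np.float32)))
t=(v<250); print('tool-frame top end u',u[t].mean(), 'bottom',u[v>300].mean())
s=r.get_state(); print(s['tcp_pos'],s['qvel'].round(3))
E
```

```text
325 347 221 315
((0.45287615060806274, 0.28686264157295227), (0.009286044165492058, 0.04768603295087814), 68.31244659423828)
tool-frame top end u 335.44980694980694 bottom 334.93425605536333
[0.46092133 0.27715316 0.06514674] [ 0.004 -0.027 -0.046  0.001  0.019  0.002]
```

Call:
send_rows(
  fingers=[0.085,0.085,0.085],
  slide=[
    [0.006,-0.003,0],
    [0,0,0.009],
    [0,0,0],
  ],
  turn=[0,0,0],
)

```text
clock: 10.95
tcp_pos: [0.461, 0.2851, 0.0572]
tcp_rot: [2.602, 1.76, 0.001]
ft_force: [-0.5, -0.1, -0.5]
width: 0.085
```

```bash
python3 look.py 9 wrist scene; python3 -c "
import cv2
a=cv2.imread('pics/scene9.png')[230:370,180:340]; cv2.imwrite('pics/s9z.png',cv2.resize(a,None,fx=4,fy=4))"
```

```text
t 10.95 tcp [0.461  0.2851 0.0572] yaw 68.14 tilt [ 5.e-04  5.e-04 -1.e+00] F [-0.52 -0.08 -0.48] T [-0.022  0.001 -0.005] w 0.085 q6 -0.682
```

View pics/wrist9.png

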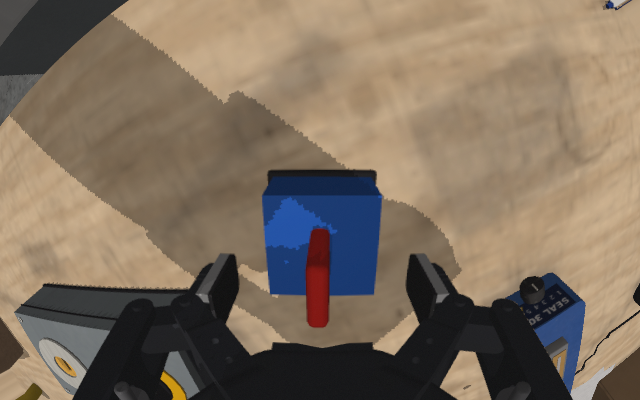

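View pics/s9z.png

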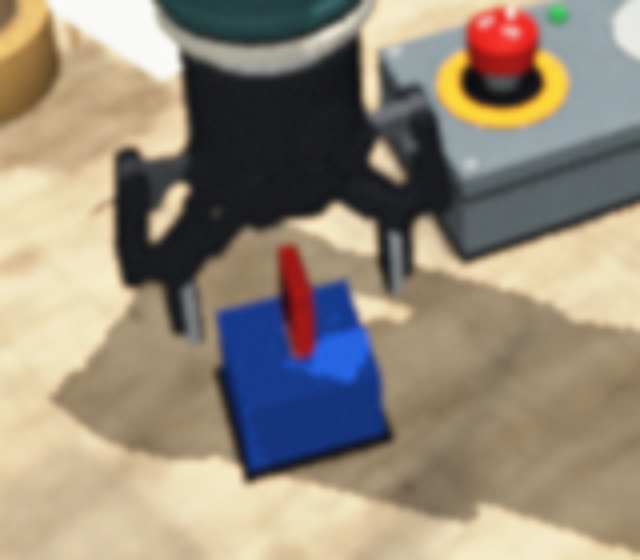

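Call:
send_rows(
  fingers=[0.05,0.02,0.005,0.005,0.005,0.005,0.005,0.005,0.005,0.005,0.005],
  slide=[
    [-0.0015,0,0],
    [0,0,0],
    [0,0,0],
    [0,0,0],
    [0,0,0],
    [0,0,0],
    [0,0,0],
    [0,0,0],
    [0,0,0],
    [0,0,0],
    [0,0,0],
  ],
  turn=[0,0,0,0,0,0,0,0,0,0,0],
)

```text
clock: 11.97
tcp_pos: [0.4604, 0.2838, 0.0575]
tcp_rot: [-2.602, -1.76, -0.001]
ft_force: [2.0, 4.5, 1.1]
width: 0.0093
```

```bash
python3 look.py 10 wrist
```

```text
t 11.9667 tcp [0.4604 0.2838 0.0575] yaw 68.13 tilt [ 8.e-04  2.e-04 -1.e+00] F [1.96 4.53 1.05] T [ 0.949 -0.354  0.029] w 0.0093 q6 -0.684
```

View pics/wrist10.png

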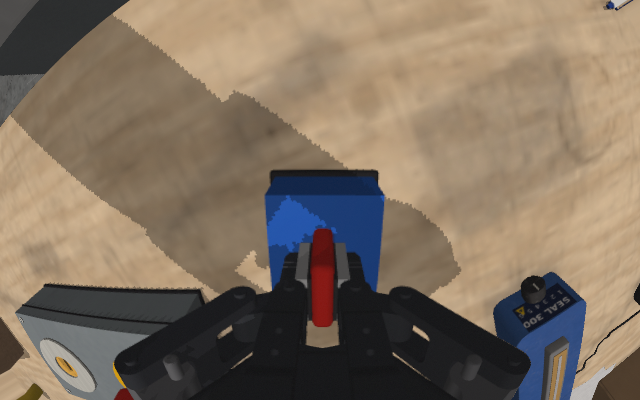

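The bow is gripped at (322,278). I'll relieve the side force a little and lift.

Call:
send_rows(
  fingers=[0.005,0.005,0.005,0.005,0.005,0.005,0.005,0.005,0.005,0.005],
  slide=[
    [0.001,0,0],
    [0,0,-0.008],
    [0,0,-0.01],
    [0,0,-0.01],
    [0,0,-0.01],
    [0,0,-0.02],
    [0,0,-0.025],
    [0,0,-0.025],
    [0,0,-0.017],
    [0,0,0],
  ],
  turn=[0,0,0,0,0,0,0,0,0,0],
)

```text
clock: 12.85
tcp_pos: [0.4617, 0.2849, 0.1876]
tcp_rot: [2.602, 1.759, 0.009]
ft_force: [0.1, -0.2, -0.4]
width: 0.0096
```

```bash
python3 look.py 11 wrist scene; python3 -c "
import cv2
a=cv2.imread('pics/scene11.png')[180:350,180:400]; cv2.imwrite('pics/s11z.png',cv2.resize(a,None,fx=3.4,fy=3.4))"
```

```text
t 12.85 tcp [0.4617 0.2849 0.1876] yaw 68.12 tilt [ 0.0046  0.0039 -1.    ] F [ 0.13 -0.19 -0.36] T [ 0.037 -0.023  0.012] w 0.0096 q6 -0.683
```

View pics/s11z.png

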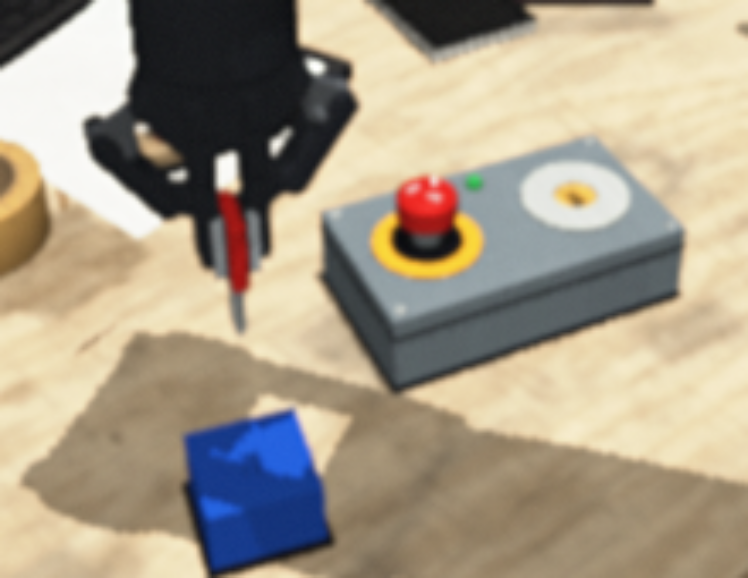

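View pics/wrist11.png

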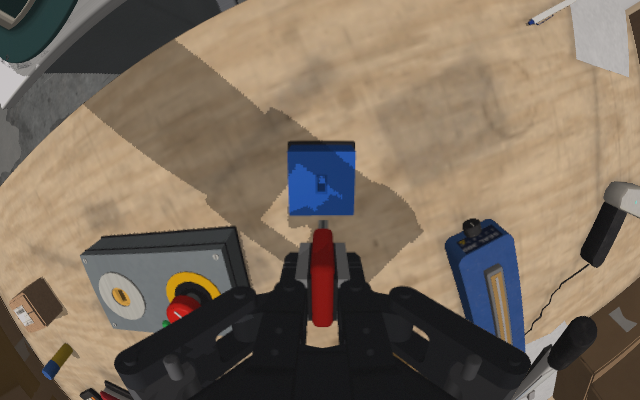

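Call:
send_rows(
  fingers=[0.005,0.005,0.005,0.005,0.005,0.005,0.005,0.005,0.005,0.005,0.005,0.005],
  slide=[
    [0,0,0],
    [-0.0299,0.017,0],
    [-0.0299,0.017,0],
    [-0.0299,0.017,0],
    [-0.0299,0.017,0],
    [-0.0299,0.017,0],
    [-0.0299,0.017,0],
    [-0.0299,0.017,0],
    [-0.0299,0.017,0],
    [-0.0299,0.017,0],
    [0,0,0],
    [0,0,0],
  ],
  turn=[-0.106,0,0,0,0,0,0,0,0,0,0,0],
)

```text
clock: 13.95
tcp_pos: [0.5342, -0.0176, 0.181]
tcp_rot: [-2.507, -1.891, 0.003]
ft_force: [-0.9, 0.3, -0.1]
width: 0.0091
```

```bash
python3 look.py 12 wrist; python3 -c "
import cv2
a=cv2.imread('pics/wrist12.png')[120:340,220:430]; cv2.imwrite('pics/w12z.png',cv2.resize(a,None,fx=2.7,fy=2.7,interpolation=cv2.INTER_CUBIC))"
```

```text
t 13.95 tcp [ 0.5342 -0.0176  0.181 ] yaw 74.04 tilt [-5.0e-04 -2.1e-03 -1.0e+00] F [-0.85  0.29 -0.08] T [ 0.034  0.04  -0.018] w 0.0091 q6 -1.373
```

View pics/w12z.png

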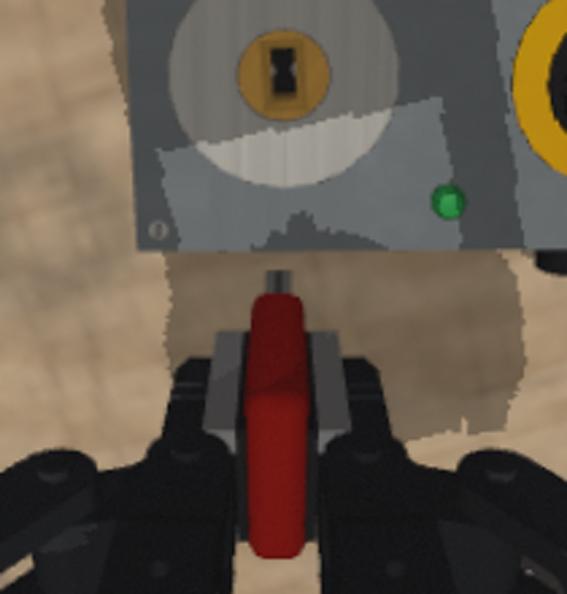

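The brass plug sits near picture pixel (325,147) with its slot along the image's vertical. The key's blade tip shows at about (323,222). I'll compute both in the tool frame.

```bash
cat > meas.py <<'E'
from h import *
import sys
from plant import r
def tf(s,p):
    M=R.from_rotvec(s['tcp_rot']).as_matrix(); return (np.asarray(p)-s['tcp_pos'])@M
E
python3 - <<'E'
from meas import *
s=r.get_state(); print(s['tcp_pos'].round(4),np.abs(s['qvel']).max().round(3))
c=pickle.load(open('wrist12.pkl','rb')); m=masks(c)
k=blob((m['S']>110)&(m['V']>60)&(m['H']>12)&(m['H']<30),(300,122,350,172)); v,u=np.nonzero(k); q=onz(c,u,v,.062,True)
e=cv2.fitEllipse(cv2.convexHull(q[:,:2].astype(np.float32))); print('brass',e, 'tool',tf(s,[*e[0],.062]).round(4))
k=blob(m['V']<45,(314,132,338,160)); v,u=np.nonzero(k); print('slot px',u.min(),u.max(),v.min(),v.max()); q=onz(c,u,v,.058,True); e=cv2.minAreaRect(q[:,:2].astype(np.float32)); print('slot',e,tf(s,[*e[0],.058]).round(4))
k=blob(m['red'],(300,220,345,335)); v,u=np.nonzero(k); print('bow px',u.min(),u.max(),v.min(),v.max())
z=s['tcp_pos'][2]+.0355
vv=v>275
q=onz(c,u,v,z,True); t=tf(s,q); print('bow top tool x',t[:,0].min(),t[:,0].max(),'y',t[:,1].min(),t[:,1].max())
for row in (232,245,255,265,270,280,290,300,320): 
    a=u[v==row]; print(row,a.min(),a.max(),(a.min()+a.max())/2, end=' | ')
# steel blade
for row in range(219,232): print(row,c['image'][row,312:334].astype(int).sum(1).tolist())
# tip front edge of blade: expected at tool y -? ray
for vv in(221,228):
    print(vv, tf(s,onz(c,np.array(323.),np.array(float(vv)),s['tcp_pos'][2]-.0445,True)).round(4), tf(s,onz(c,np.array(323.),np.array(float(vv)),s['tcp_pos'][2]-.0105,True)).round(4))
E
```

```text
[ 0.5341 -0.0165  0.1813] 0.03
brass ((0.49646979570388794, -0.0036858238745480776), (0.028014760464429855, 0.028685545548796654), 163.09896850585938) tool [ 0.0021 -0.0395  0.1193]
slot px 321 328 138 153
slot ((0.495445191860199, -0.0034497734159231186), (0.00605121161788702, 0.013209964148700237), 74.22367095947266) [ 0.002  -0.0406  0.1234]
bow px 311 333 229 326
bow top tool x -0.004596782247327195 0.004402754385396018 y -0.032902935266804816 0.015862975896474733
232 314 331 322.5 | 245 313 331 322.0 | 255 312 329 320.5 | 265 313 332 322.5 | 270 311 333 322.0 | 280 312 332 322.0 | 290 312 332 322.0 | 300 312 332 322.0 | 320 312 332 322.0 | 219 [288, 290, 290, 291, 296, 295, 297, 298, 299, 296, 292, 289, 288, 287, 288, 288, 290, 290, 290, 290, 294, 290]
220 [296, 296, 295, 298, 298, 291, 267, 210, 212, 202, 179, 165, 179, 209, 212, 232, 263, 287, 289, 290, 293, 294]
221 [299, 299, 300, 299, 300, 286, 246, 197, 199, 172, 140, 129, 159, 196, 199, 223, 259, 286, 289, 294, 296, 301]
222 [299, 300, 301, 299, 299, 280, 241, 197, 199, 170, 135, 122, 159, 195, 199, 224, 261, 287, 292, 29
[... 456 characters left out ...]
, 298, 299, 303]
227 [302, 302, 301, 302, 299, 276, 226, 197, 197, 161, 125, 122, 156, 192, 196, 228, 269, 297, 293, 295, 297, 299]
228 [302, 301, 302, 283, 267, 239, 189, 175, 174, 151, 132, 126, 149, 174, 174, 200, 244, 284, 294, 294, 294, 299]
229 [302, 300, 291, 241, 203, 169, 116, 112, 115, 116, 113, 111, 114, 114, 111, 136, 186, 232, 264, 288, 291, 293]
230 [303, 299, 251, 169, 111, 110, 112, 111, 111, 112, 113, 113, 113, 112, 113, 112, 111, 114, 125, 264, 283, 290]
231 [302, 291, 183, 128, 110, 110, 111, 111, 113, 113, 109, 114, 117, 112, 111, 108, 107, 102, 111, 188, 261, 285]
221 [ 0.0005 -0.003   0.0445] [ 0.0004 -0.0171  0.0105]
228 [0.0005 0.002  0.0445] [ 0.0004 -0.013   0.0105]
```

```bash
python3 - <<'E'
from meas import *
s=r.get_state()
c=pickle.load(open('wrist12.pkl','rb'))
z=s['tcp_pos'][2]
f=lambda row,dz: tf(s,onz(c,np.array(322.),np.array(float(row)),z+dz,True))[1].round(4)
print('back top',f(326,.0355),f(326,.033)); 
for row in(262,266,268,270): print('front top',row,f(row,.0355))
print('bow bottom front',f(229,-.0065),f(229,-.004))
print('tip front', f(219.5,-.0445),'blade col rows')
print([int(x) for x in c['image'][225:330,322,0]])
E
```

```text
back top 0.0159 0.0181
front top 262 -0.0184
front top 266 -0.0166
front top 268 -0.0156
front top 270 -0.0147
bow bottom front -0.0142 -0.0153
tip front -0.004 blade col rows
[46, 45, 41, 65, 81, 81, 81, 83, 82, 83, 83, 82, 83, 83, 82, 83, 84, 84, 84, 84, 84, 84, 84, 84, 85, 84, 84, 84, 86, 86, 85, 85, 86, 85, 85, 83, 73, 73, 73, 78, 83, 90, 97, 105, 107, 111, 113, 114, 115, 117, 116, 116, 116, 116, 116, 116, 115, 117, 117, 116, 117, 117, 116, 116, 116, 116, 117, 116, 116, 116, 117, 116, 117, 116, 116, 116, 115, 116, 116, 115, 116, 115, 115, 116, 116, 115, 115, 116, 115, 115, 116, 115, 115, 115, 114, 114, 114, 115, 114, 114, 111, 102, 155, 166, 168]
```

Call:
send_rows(
  fingers=[0.005,0.005,0.005,0.005,0.005,0.005,0.005],
  slide=[
    [0.0007,-0.02,0],
    [0.0006,-0.019,0],
    [0,0,0.02],
    [0,0,0.02],
    [0,0,0.015],
    [0,0,0.01],
    [0,0,0],
  ],
  turn=[0,0,0,0,0,0,0],
)

```text
clock: 14.58
tcp_pos: [0.4962, -0.0034, 0.115]
tcp_rot: [-2.503, -1.895, 0.004]
ft_force: [0.6, 0.0, -0.7]
width: 0.0094
```

```bash
python3 look.py 13 wrist scene; python3 -c "
import cv2,numpy as np
a=cv2.imread('pics/scene13.png')[190:290,270:400]; b=cv2.imread('pics/wrist13.png')[170:330,240:410]
cv2.imwrite('pics/c13.png',np.hstack([cv2.resize(a,(430,330),interpolation=cv2.INTER_CUBIC),cv2.resize(b,(351,330))]))"
```

```text
t 14.5833 tcp [ 0.4962 -0.0034  0.115 ] yaw 74.27 tilt [-6.0e-04 -3.3e-03 -1.0e+00] F [ 0.63  0.02 -0.68] T [-0.046 -0.025  0.003] w 0.0094 q6 -1.355
```

View pics/c13.png

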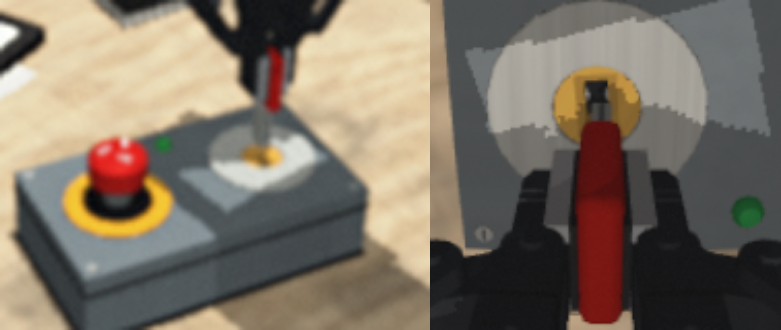

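The tip is over the slot in both views and in line with it. I'll insert it gently.

Call:
send_rows(
  fingers=[0.005,0.005,0.005,0.005,0.005,0.005],
  slide=[
    [0,0,0.003],
    [0,0,0.003],
    [0,0,0.003],
    [0,0,0.003],
    [0,0,0.003],
    [0,0,0],
  ],
  turn=[0,0,0,0,0,0],
)

```text
clock: 15.18
tcp_pos: [0.4971, -0.0044, 0.1016]
tcp_rot: [-2.505, -1.895, 0.001]
ft_force: [0.4, 0.6, -1.1]
width: 0.0091
```

Call:
send_rows(
  fingers=[0.005,0.005,0.005,0.005,0.005,0.005],
  slide=[
    [0,0,0.002],
    [0,0,0.002],
    [0,0,0.002],
    [0,0,0.002],
    [0,0,0.002],
    [0,0,0],
  ],
  turn=[0,0,0,0,0,0],
)

```text
clock: 15.68
tcp_pos: [0.4972, -0.0044, 0.0918]
tcp_rot: [-2.506, -1.895, 0.001]
ft_force: [-0.2, -0.6, -2.4]
width: 0.0093
```

```bash
python3 look.py 14 wrist scene; python3 -c "
import cv2,numpy as np
a=cv2.imread('pics/scene14.png')[190:290,270:400]; b=cv2.imread('pics/wrist14.png')[170:330,240:410]
cv2.imwrite('pics/c14.png',np.hstack([cv2.resize(a,(430,330),interpolation=cv2.INTER_CUBIC),cv2.resize(b,(351,330))]))"
```

```text
t 15.6833 tcp [ 0.4972 -0.0044  0.0918] yaw 74.2 tilt [-3.e-04 -5.e-04 -1.e+00] F [-0.16 -0.56 -2.38] T [-0.346  0.068 -0.013] w 0.0093 q6 -1.355
```

View pics/c14.png

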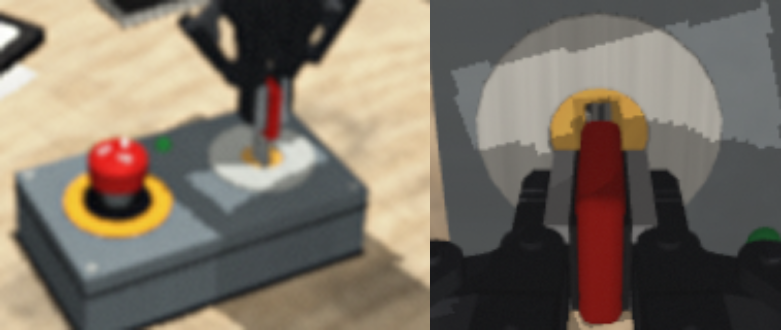

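It's about 15 mm in with low force. I'll continue past the pins with small to-and-fro turns.

Call:
send_rows(
  fingers=[0.005,0.005,0.005,0.005,0.005,0.005,0.005,0.005,0.005,0.005,0.005,0.005],
  slide=[
    [0,0,0.0008],
    [0,0,0.0008],
    [0,0,0.0008],
    [0,0,0.0008],
    [0,0,0.0008],
    [0,0,0.0008],
    [0,0,0.0008],
    [0,0,0.0008],
    [0,0,0.0008],
    [0,0,0.0008],
    [0,0,0.0008],
    [0,0,0],
  ],
  turn=[0.05,-0.05,-0.05,0.05,0.05,-0.05,-0.05,0.05,0.05,-0.05,-0.05,0.05],
)

```text
clock: 16.78
tcp_pos: [0.4973, -0.0046, 0.0836]
tcp_rot: [2.502, 1.9, -0.001]
ft_force: [-1.9, -3.4, -0.0]
width: 0.009
```

```bash
python3 look.py 15 wrist scene; python3 -c "
import cv2,numpy as np
a=cv2.imread('pics/scene15.png')[190:290,270:400]; b=cv2.imread('pics/wrist15.png')[170:330,240:410]
cv2.imwrite('pics/c15.png',np.hstack([cv2.resize(a,(430,330),interpolation=cv2.INTER_CUBIC),cv2.resize(b,(351,330))]))"
```

```text
t 16.7833 tcp [ 0.4973 -0.0046  0.0836] yaw 74.44 tilt [-5.e-04 -0.e+00 -1.e+00] F [-1.92 -3.39 -0.04] T [-0.574  0.467  0.083] w 0.009 q6 -1.359
```

View pics/c15.png

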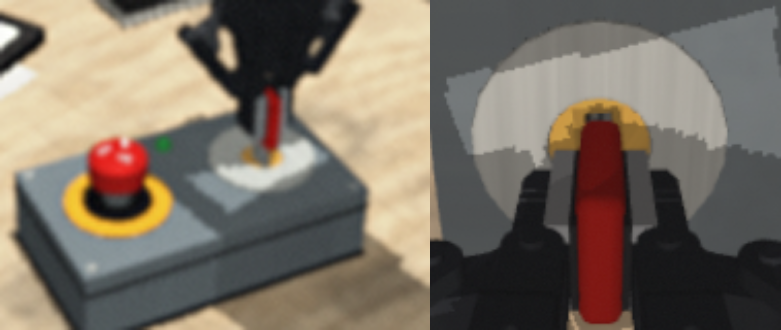

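Call:
send_rows(
  fingers=[0.005,0.005,0.005,0.005,0.005,0.005,0.005,0.005,0.005,0.005,0.005,0.005],
  slide=[
    [-0.0005,0,0.0008],
    [0,0,0.0008],
    [0,0,0.0008],
    [0,0,0.0008],
    [0,0,0.0008],
    [0,0,0.0008],
    [0,0,0.0008],
    [0,0,0.0008],
    [0,0,0.0008],
    [0,0,0.0006],
    [0,0,0],
    [0,0,0],
  ],
  turn=[0.05,-0.05,-0.05,0.05,0.05,-0.05,-0.05,0.05,0.05,-0.05,-0.05,0.05],
)

```text
clock: 17.88
tcp_pos: [0.4974, -0.0049, 0.0763]
tcp_rot: [2.5, 1.902, 0.0]
ft_force: [-3.4, -1.5, 4.6]
width: 0.0095
```

```bash
python3 look.py 16 wrist scene; python3 -c "
import cv2,numpy as np
a=cv2.imread('pics/scene16.png')[190:290,270:400]; b=cv2.imread('pics/wrist16.png')[170:330,240:410]
cv2.imwrite('pics/c16.png',np.hstack([cv2.resize(a,(430,330),interpolation=cv2.INTER_CUBIC),cv2.resize(b,(351,330))]))"
```

```text
t 17.8833 tcp [ 0.4974 -0.0049  0.0763] yaw 74.51 tilt [-0.e+00  4.e-04 -1.e+00] F [-3.43 -1.45  4.63] T [-0.346  0.816  0.014] w 0.0095 q6 -1.361
```

View pics/c16.png

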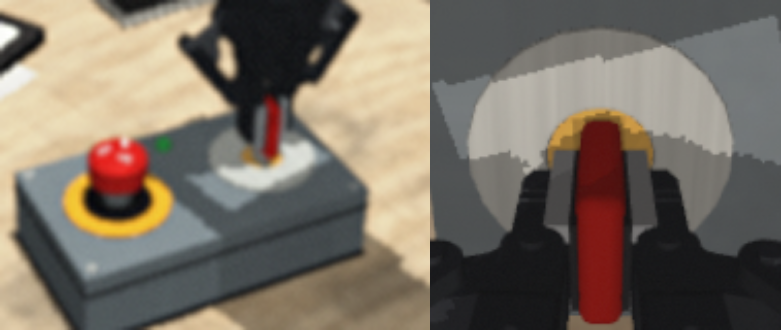

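Call:
send_rows(
  fingers=[0.005,0.005,0.005,0.005,0.005,0.005,0.005,0.005],
  slide=[
    [0,-0.0005,0.0006],
    [0,0,0.0006],
    [0,0,0.0006],
    [0,0,0.0006],
    [0,0,0.0006],
    [0,0,0],
    [0,0,0],
    [0,0,0],
  ],
  turn=[0.05,-0.05,-0.05,0.05,0.05,-0.05,-0.05,0.05],
)

```text
clock: 18.65
tcp_pos: [0.4974, -0.0048, 0.0742]
tcp_rot: [2.499, 1.901, 0.002]
ft_force: [-4.5, -1.8, 14.1]
width: 0.0091
```

Call:
send_rows(
  fingers=[0.005,0.005,0.005,0.005,0.005,0.005],
  slide=[
    [0,0,0.0005],
    [0,0,0.0005],
    [0,0,0],
    [0,0,0],
    [0,0,0],
    [0,0,0],
  ],
  turn=[0.06,-0.06,-0.06,0.06,0,0],
)

```text
clock: 19.15
tcp_pos: [0.4976, -0.0048, 0.074]
tcp_rot: [2.503, 1.895, 0.002]
ft_force: [-9.3, -2.6, 23.0]
width: 0.0092
```

```bash
python3 look.py 17 wrist scene; python3 -c "
import cv2,numpy as np
a=cv2.imread('pics/scene17.png')[190:290,270:400]; b=cv2.imread('pics/wrist17.png')[170:330,240:410]
cv2.imwrite('pics/c17.png',np.hstack([cv2.resize(a,(430,330),interpolation=cv2.INTER_CUBIC),cv2.resize(b,(351,330))]))"
```

```text
t 19.15 tcp [ 0.4976 -0.0048  0.074 ] yaw 74.25 tilt [ 2.0e-04  2.3e-03 -1.0e+00] F [-9.29 -2.57 22.98] T [-0.492  1.782  0.043] w 0.0092 q6 -1.357
```

View pics/c17.png

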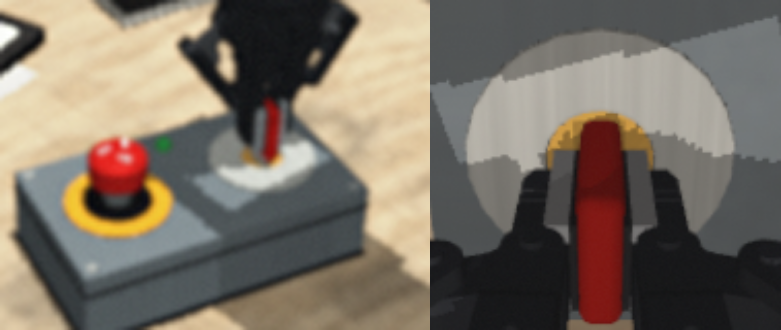

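It hit a hard stop at TCP z 0.074, where 0.0745 was predicted for fully home. I'll relieve the side load and start turning.

Call:
send_rows(
  fingers=[0.005,0.005,0.005,0.005,0.005,0.005,0.005],
  slide=[
    [0,-0.001,0],
    [0,0,0],
    [0,0,0],
    [0,0,0],
    [0,0,0],
    [0,0,0],
    [0,0,0],
  ],
  turn=[0,0.06,0.08,0.08,0.08,0.08,0],
)

```text
clock: 19.83
tcp_pos: [0.497, -0.0047, 0.074]
tcp_rot: [2.82, 1.381, 0.004]
ft_force: [-4.6, -1.9, 19.8]
width: 0.0092
```

```bash
python3 look.py 18
```

```text
t 19.8333 tcp [ 0.497  -0.0047  0.074 ] yaw 52.19 tilt [ 0.0015  0.0029 -1.    ] F [-4.6  -1.87 19.78] T [-0.642  0.932  0.068] w 0.0092 q6 -0.971
```

Call:
send_rows(
  fingers=[0.005,0.005,0.005,0.005,0.005,0.005],
  slide=[
    [0,0,0],
    [0,0,0],
    [0,0,0],
    [0,0,0],
    [0,0,0],
    [0,0,0],
  ],
  turn=[0.08,0.08,0.08,0.08,0.08,0],
)

```text
clock: 20.33
tcp_pos: [0.497, -0.0045, 0.074]
tcp_rot: [3.038, 0.794, 0.005]
ft_force: [-4.4, -1.4, 19.4]
width: 0.0093
```

```bash
python3 look.py 19 wrist; python3 -c "
import cv2,numpy as np
b=cv2.imread('pics/wrist19.png')[150:350,190:450]
cv2.imwrite('pics/c19.png',cv2.resize(b,None,fx=2.8,fy=2.8))"
```

```text
t 20.3333 tcp [ 0.497  -0.0045  0.074 ] yaw 29.27 tilt [ 0.0027  0.0019 -1.    ] F [-4.4  -1.39 19.35] T [-0.526  0.955  0.069] w 0.0093 q6 -0.571
```

View pics/c19.png

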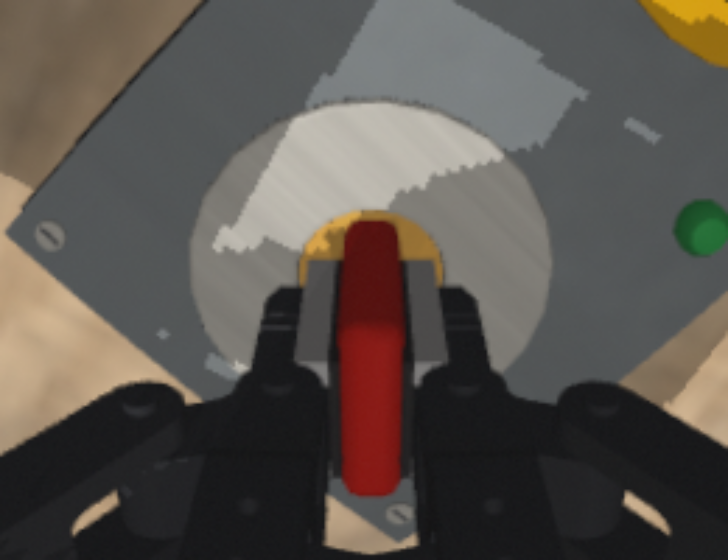

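The key has turned about 0.79 rad and is still straight in the jaws, so it is past the 0.2 limit and home. I'll continue.

Call:
send_rows(
  fingers=[0.005,0.005,0.005,0.005,0.005,0.005,0.005,0.005,0.005,0.005],
  slide=[
    [0,0,0],
    [0,0,0],
    [0,0,0],
    [0,0,0],
    [0,0,0],
    [0,0,0],
    [0,0,0],
    [0,0,0],
    [0,0,0],
    [0,0,0],
  ],
  turn=[0.09,0.09,0.09,0.09,0.09,0.09,0.09,0.09,0.05,0],
)

```text
clock: 21.22
tcp_pos: [0.4971, -0.0044, 0.074]
tcp_rot: [-3.115, 0.403, -0.006]
ft_force: [-2.6, -0.6, 20.3]
width: 0.0088
```

```bash
python3 look.py 20
```

```text
t 21.2167 tcp [ 0.4971 -0.0044  0.074 ] yaw -14.74 tilt [ 3.5e-03 -8.0e-04 -1.0e+00] F [-2.55 -0.63 20.32] T [-0.291  0.732  0.093] w 0.0088 q6 0.197
```

Call:
send_rows(
  fingers=[0.005,0.005,0.005,0.005],
  slide=[
    [0,0,0],
    [0,0,0],
    [0,0,0],
    [0,0,0],
  ],
  turn=[0.04,0.04,0.02,0],
)

```text
clock: 21.55
tcp_pos: [0.4972, -0.0044, 0.074]
tcp_rot: [-3.092, 0.555, -0.006]
ft_force: [-3.5, -0.6, 19.0]
width: 0.0093
```

```bash
python3 look.py 21
```

```text
t 21.55 tcp [ 0.4972 -0.0044  0.074 ] yaw -20.34 tilt [ 0.0036 -0.0012 -1.    ] F [-3.52 -0.61 19.01] T [-0.284  0.672  0.111] w 0.0093 q6 0.295
```

Call:
send_rows(
  fingers=[0.005,0.005,0.005,0.005],
  slide=[
    [0,0,0],
    [0,0,0],
    [0,0,0],
    [0,0,0],
  ],
  turn=[0.03,0.03,0.03,0],
)

```text
clock: 21.88
tcp_pos: [0.4972, -0.0044, 0.074]
tcp_rot: [-3.063, 0.694, -0.006]
ft_force: [-2.3, -0.7, 19.0]
width: 0.0093
```

```bash
python3 look.py 22 wrist scene; python3 -c "
import cv2,numpy as np
a=cv2.imread('pics/scene22.png')[190:290,270:400]; b=cv2.imread('pics/wrist22.png')[150:350,190:450]
cv2.imwrite('pics/c22.png',np.hstack([cv2.resize(a,(400,310),interpolation=cv2.INTER_CUBIC),cv2.resize(b,(400,310))]))"
```

```text
t 21.8833 tcp [ 0.4972 -0.0044  0.074 ] yaw -25.53 tilt [ 0.0035 -0.0015 -1.    ] F [-2.31 -0.7  18.97] T [-0.325  0.673  0.151] w 0.0093 q6 0.385
```

View pics/c22.png

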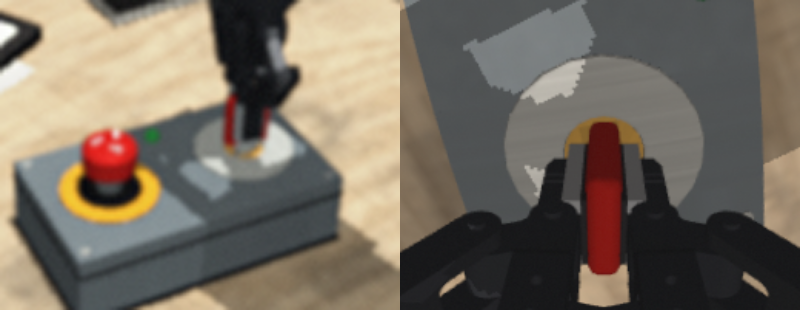

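Call:
send_rows(
  fingers=[0.005,0.005,0.005,0.005,0.005],
  slide=[
    [0,0,0],
    [0,0,0],
    [0,0,0],
    [0,0,0],
    [0,0,0],
  ],
  turn=[0.03,0.03,0,0,0],
)

```text
clock: 22.4
tcp_pos: [0.4972, -0.0044, 0.074]
tcp_rot: [-3.042, 0.782, -0.006]
ft_force: [-1.9, -0.5, 18.1]
width: 0.009
```

```bash
python3 look.py 23
```

```text
t 22.4 tcp [ 0.4972 -0.0044  0.074 ] yaw -28.85 tilt [ 0.0034 -0.0018 -1.    ] F [-1.89 -0.49 18.07] T [-0.169  0.595  0.145] w 0.009 q6 0.443
```

Call:
send_rows(
  fingers=[0.005,0.005,0.005,0.005,0.005],
  slide=[
    [0,0,0],
    [0,0,0],
    [0,0,0],
    [0,0,0],
    [0,0,0],
  ],
  turn=[0.03,0.03,0,0,0],
)

```text
clock: 22.82
tcp_pos: [0.4973, -0.0044, 0.074]
tcp_rot: [-3.017, 0.873, -0.006]
ft_force: [-1.4, -1.2, 19.2]
width: 0.0094
```

```bash
python3 look.py 24 wrist; python3 -c "
import cv2,numpy as np
f=lambda n:cv2.resize(cv2.imread(f'pics/wrist{n}.png')[150:350,220:420],(380,380))
cv2.imwrite('pics/c24.png',np.hstack([f(17),f(24)]))"
```

```text
t 22.8167 tcp [ 0.4973 -0.0044  0.074 ] yaw -32.28 tilt [ 0.0034 -0.0021 -1.    ] F [-1.45 -1.17 19.24] T [-0.106  0.43   0.463] w 0.0094 q6 0.503
```

View pics/c24.png

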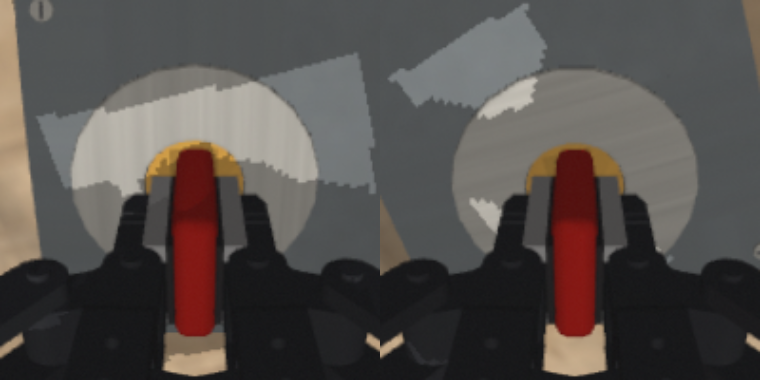

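The torque jumped to 0.46 N·m, which is the plug's end stop. I'll hold and check that it's steady, then hand in.

Call:
send_rows(
  fingers=[0.005,0.005,0.005,0.005,0.005,0.005],
  slide=[
    [0,0,0],
    [0,0,0],
    [0,0,0],
    [0,0,0],
    [0,0,0],
    [0,0,0],
  ],
  turn=[0,0,0,0,0,0],
)

```text
clock: 23.37
tcp_pos: [0.4973, -0.0044, 0.074]
tcp_rot: [-3.017, 0.873, -0.006]
ft_force: [-1.0, -1.3, 18.2]
width: 0.0092
```

```bash
python3 look.py 25 scene top; python3 -c "
import cv2,numpy as np
a=cv2.imread('pics/scene25.png')[190:290,270:400]
cv2.imwrite('pics/c25.png',np.hstack([cv2.resize(a,(400,310),interpolation=cv2.INTER_CUBIC),cv2.resize(cv2.imread('pics/scene25.png')[100:300,240:500],(400,310))]))"
```

```text
t 23.3667 tcp [ 0.4973 -0.0044  0.074 ] yaw -32.27 tilt [ 0.0035 -0.0022 -1.    ] F [-0.97 -1.28 18.16] T [-0.099  0.451  0.48 ] w 0.0092 q6 0.503
```

View pics/c25.png

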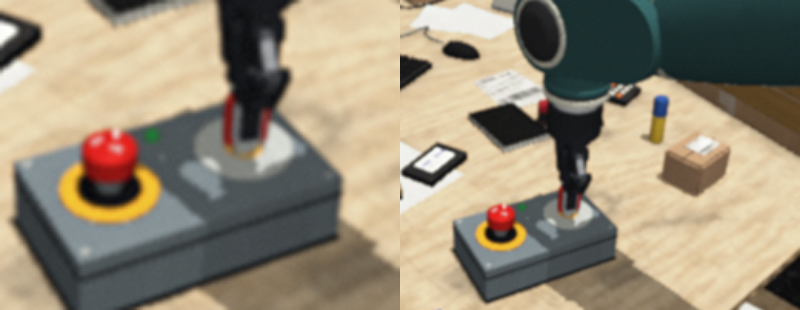

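The view shows the button up with its stem visible and the key held turned. The carton and glue stick look untouched.

```bash
python3 -c "
from plant import r
print(r.job_done())"
```

```text
the job is handed in; nothing more can be done
None
```

I handed the job in at about 23.4 s, with the arm still gripping the key and holding it turned and fully home.

- **Button:** I pressed the red mushroom and let go; the pictures showed it sitting lower, so it had latched. I gripped it again and twisted it 0.85 rad clockwise. It sprang back up, with the stem visible again in every later view.
- **Key fully home:** I took the key from the blue holder and worked it past the pins with small to-and-fro turns until it hit a hard stop. The fingertips were then at 74.0 mm, against 74.5 mm predicted for fully home.
- **Key turned:** I turned it clockwise until the torque jumped from about 0.15 to 0.47 N·m, which I take to be the plug's end stop. The gripper turned about 1.86 rad in all; I put the excess over the plug's 1.66 rad of travel down to play between the blade and the slot.
- **Last checks:** The torque was steady at 0.48 N·m, the downward push was about 18 N, and the finger opening was 9.2 mm on the bow.
- **Not directly seen or checked:** The plug's angle couldn't be seen, so it is inferred from the torque and the turn. The carton and glue stick look untouched in the last view. The stapler was mostly hidden by the arm, but the arm never worked near it.
- **What disagreed:** The top and wrist cameras placed things up to about 5 mm apart. I corrected the grasp and the insertion using the wrist view and the contact forces.

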